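# Vent and open the vacuum pot

## Task

The wooden handles in the vacuum pot are done: open the pot. Let the air in by turning the T-handled vent tap on the lid anticlockwise, regrasping as needed, without forcing it past its end stop and without wrenching at a lid that still holds; then lift the lid off by its knob and set it down, tap upward, in the middle of the cork board without dropping it. Leave the other things on the bench where they are.

Things in the scene. Friction and masses are not known exactly. Their poses are not given: they have to be found in the camera images.
- pot: Round aluminium vacuum pot fixed to the bench, 208 mm across, 110 mm high. Origin: centre of its underside, z up. Stands left or right, the cork board on the other side. Under vacuum it holds the lid down (it gives 2 mm at most; pulling or pressing the lid on the pot with over 60 N is a failure); with the tap open far enough the lid lifts off by its weight alone.
- lid: Loose stepped clear lid with its fittings, about 0.7 kg. Origin: centre of its underside, z up, 92 mm above the pot's underside when closed. A plug 145 mm across up to 18 mm (hangs in the pot's 149 mm mouth), then a plate 216 mm across from 18 to 33 mm, which lies on the rim. The tap stands 70 mm from the centre towards its -x, a fixed brass port (20 mm across, 22 mm tall) 70 mm towards +x.
- lid_knob (a point): Where to grip the black cylindrical knob in the lid's middle: on its axis, 30 mm above the plate's top (63 mm above the lid's origin). The knob is 33 mm across and 42 mm tall, with a 48 mm washer 4 mm thick at its foot.
- tap: The vent tap's steel T-handle: a bar 46 mm long (its x), 10 mm thick (y), 20 mm tall. Origin: centre of the bar, 32 mm above the lid plate's top; it turns about its z (up), and opens anticlockwise from above. Below: a 12 mm stem and a round brass gland 24 mm across, 7 mm tall. Friction about 0.05 N m; it stays where it is left.
- spindle (a point): The spindle's top above the gland, on the tap's axis; its x lies along the bar's x while the bar is firm on it. How far is left cannot be seen: from the start the seal lets go after 1.1 to 2.7 rad, and a hard end stop comes after 2.0 to 3.0 rad, 0.25 rad or more beyond. At the stop the torque jumps from 0.05 to some 0.3 N m; forced on, the bar slips round its spindle (over 0.25 rad: failure).
- cork_board: Flat square cork board, 240 x 240 mm, 12 mm thick, fixed on the bench. Origin at the centre of its underside; its sides lie along its x and y.
- bone_folder: Bystander: flat white bone folder, 110 x 20 x 6 mm, lying on the bench along its x. Origin at its underside.
- glue_jar: Bystander: closed jar, 64 mm across, 85 mm high. Origin at the centre of its underside.
- spool: Bystander: wooden thread spool, 48 mm across, 65 mm high, upright. Origin at the centre of its underside.
- mallet: Bystander: wooden mallet lying along its x. Origin at its underside.
- handle: Bystander: turned dark wooden tool handle standing upright, 28 mm across, 85 mm high. Origin at the centre of its underside.

How it is judged:
On the way:
1. the lid has been lifted clear of the pot (z of lid in the frame of pot above 0.12 m), for 0.1 s.
At the end, for the whole second after the job is handed in: The lid lies flat (tilt under 0.05 rad), tap upward, at rest and released on the cork board, its centre within 30 mm of the board's centre (horizontal distance between lid and cork_board below 0.03 m and z of lid in the frame of cork_board between 0.008 and 0.016 m and z of tap in the frame of lid above 0.05 m and height (world z) of tap above 0.06 m and angle between lid's own z axis and vertical below 0.05 rad and linear speed of lid below 0.01 m/s and contact force between the fingers and lid below 0.1 N); the robot touches nothing.
It fails at once if the tap is forced past its end stop: its bar slips round the spindle by more than 0.25 rad (angle between the x axis of tap and the x axis of spindle, either way round above 0.25 rad).
It fails at once if the lid is pulled up or pressed against the pot with more than 60 N (contact force between lid and pot above 60 N).
It fails at once if the lid is dropped: in the air, touched by nothing, with its underside more than 13 mm above the cork board's top (z of lid in the frame of pot above 0.1 m and contact force between lid and anything else below 0.02 N and height (world z) of lid above 0.025 m).
It fails at once if a bystander (bone folder, glue jar, spool, mallet, handle) is moved by more than 40 mm (distance of any of bone_folder, glue_jar, spool, mallet, handle from where it was at the start of the episode above 0.04 m).
It also fails if it takes over 72 s, if anything falls off the work surface, if the arm or the gripper's body presses on something with over 40 N, if the wrist force passes 120 N, or if a joint passes its speed limit or range.

## Robot

A 6-joint arm with a two-finger parallel gripper is mounted at the origin on the work surface. World frame = base frame: x ahead of the robot, y to its left, z up, the work surface at z = 0. Lengths are in m, angles in rad, forces in N, time in s.
With the tool pointing down it reaches from about 0.35 to 0.775 m from the base axis. Payload 5.5 kg.
Tool frame: the origin (TCP) lies between the finger pads; the fingertips stand 19 mm ahead of it and the grasp point (between the pads) is the TCP; z points along the fingers, x is the direction in which the jaws open and shut, and the axes are right-handed (so a half turn about z gives the same grasp; the last joint's range is limited). The gripper opens to 85 mm and grips with 20 to 120 N. Pads are 22 mm wide; open, the fingers measure 114 mm over their backs; the gripper's body (76 mm by 85 mm) begins 54 mm behind the grasp point. The pads swing forward as they close: fully open they stand 13 mm farther back than shut.
Start: joints at [1.156, 0.313, 0.046, 1.304, 0, 1.431], TCP at [0.156, 0.553, 0.25] pointing down, gripper open.
Joint ranges: [-2.76, 2.76], [-0.86, 1.69], [-1.03, 1.26], [-2.2, 2.34], [-1.47, 1.5], [-3.14, 3.14]. Speed limits (rad/s): [2.57, 2.57, 3.14, 3.14, 3.14, 3.14].

## Interface

Orientations are given as a unit quaternion [w, x, y, z].
In Python, from workcell import env gives the robot as it stands. The module is installed in compiled form; this text tells all that it offers.
- The arm moves only by the tool carry_out, never from a script. Its argument "steps" is a list of rows, each a list of 7 numbers: the gripper command: -1 is shut, 1 is fully open, values between are in proportion, then the shift along the tool's x, y, z in m, then the turn, a rotation vector about the tool's x, y, z in rad. A call has 1 to 20 rows; each row shifts and turns the commanded pose from where the row before left it, along the tool's axes as they then stand; what a row does not reach is not made up. A row lasts 1/8 s, in which the tool goes at most 62.5 mm and 10.7 degrees, less where a joint would pass 70% of its speed; a pose out of reach is approached as far as the arm can. A call with a gripper value outside its range is refused whole. The fingers move at their own pace and stop on an object; "grip_force" is the grip in N (left out, the last holds). Time passes only in rows, so rows that do not move let the fingers close. It gives the time, the measured TCP pose, the force and the opening at its end, in the units of the state.
- env.get_state(): the state, without advancing time (a new reading comes with each control period).
- env.read_camera(name): name is "scene" or "top" or "wrist"; returns a dict with "color" (420x560x3 uint8, red, green, blue), "K" (3x3 intrinsics, pixels), "R" (3x3) and "t" (3): a world point X has camera coordinates R X + t. Camera axes: x right, y down, z forward; pixel columns grow to the right and rows downward; lengths in m; the calibration is good to about 2 mm. A picture is of the moment at which its call begins. There is no depth.
- env.hand_in(): hands the job in, once; it reports no verdict.
The state is a dict: "clock": time; "joint_pos": joint angles; "qvel": joint speeds; "tau": joint torques, N m; "tcp_pos": TCP position; "orientation": TCP orientation; "wrist_force": force on the tool from outside, world axes, zero at the start; "ft_torque": the same for the moment, N m; "finger_gap": finger opening in m.
Only numpy, scipy, OpenCV 4.12 (cv2) and the standard library are available. Lean on these libraries where they do the work, as an engineer would, in place of code of your own. Each camera call takes 0.05 s, during which the arm holds its last target. There are 200 camera calls.

## Working session

There is one attempt and no reset: what is moved stays moved. The work goes in short steps, Python scripts to look and compute and a tool call to move; the robot and the scene stay as the last step left them, time stands still between calls to the robot, and variables do not carry over. Pictures are saved under pics/ and viewed, about 8 in all and at most 12, crops included, and the job is handed in when it is done.

Besides the shell and the picture viewer there is one more tool, called after ">>>" in YAML: its name, and indented under it one key for each argument. carry_out: Moves the arm, as the interface text tells. Its arguments: {"type":"object","properties":{"steps":{"type":"array","items":{"type":"array","items":{"type":"number"}}},"grip_force":{"type":"number"}},"required":["steps"]}

```bash
mkdir -p pics; cat > h.py <<'E'
import numpy as np, cv2
from workcell import env
from scipy.spatial.transform import Rotation as Rn
def snap(name,fn):
    c=env.read_camera(name); cv2.imwrite('pics/'+fn,c['color'][:,:,::-1]); np.savez('pics/'+fn+'.npz',K=c['K'],R=c['R'],t=c['t']); return c
def ray(fn,u,v,z):
    c=np.load('pics/'+fn+'.npz'); d=c['R'].T@np.linalg.inv(c['K'])@[u,v,1]; o=-c['R'].T@c['t']
    return o+d*(z-o[2])/d[2]
def proj(fn,X):
    c=np.load('pics/'+fn+'.npz'); p=c['K']@(c['R']@np.array(X)+c['t']); return p[:2]/p[2]
E
python3 - <<'E'
from h import *
a=snap('top','top1.png'); b=snap('scene','scene1.png')
print(a['K'],a['R'],a['t']); s=env.get_state(); print(s['clock'],s['tcp_pos'],s['orientation'],s['wrist_force'],s['finger_gap'])
print(Rn.from_quat(np.roll(s['orientation'],-1)).as_matrix().round(3))
E
```

```text
[[516.80343486   0.         277.6272258 ]
 [  0.         516.80343486 214.94551338]
 [  0.           0.           1.        ]] [[ 0.02147789 -0.99976857 -0.00122616]
 [-0.99496004 -0.0212544  -0.09799371]
 [ 0.09794498  0.00332468 -0.99518628]] [-0.02310293  0.63125377  1.31779641]
0.1 [0.15587818 0.5530169  0.24948151] [ 4.09788574e-04  7.97304226e-01  6.03577057e-01 -7.34097317e-04] [-0.79824775 -0.10279233  0.25310534] 0.08538455799570954
[[ 0.271  0.962 -0.001]
 [ 0.962 -0.271 -0.002]
 [-0.002 -0.    -1.   ]]
```

View pics/top1.png

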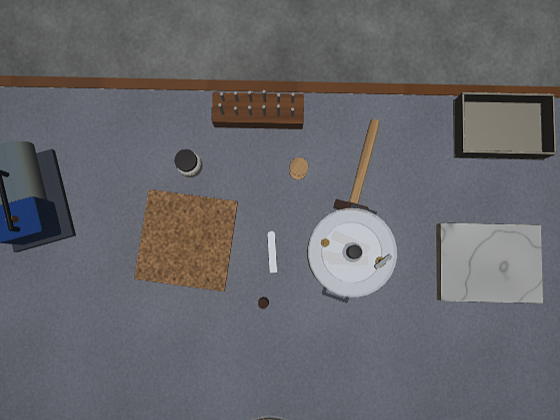

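View pics/scene1.png

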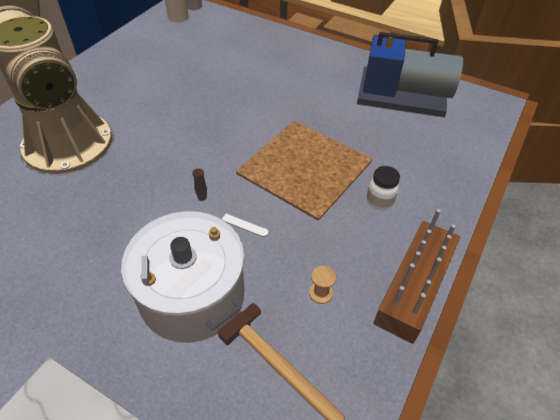

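The top view shows the pot on the right (knob about (354,252), tap about (383,262), port about (325,243)) and the cork board at about (187,241). The mallet head is just above the pot, the folder is between pot and board, and the handle stands at (263,302). I'll enlarge the lid for a closer look.

```bash
python3 - <<'E'
from h import *
im=cv2.imread('pics/top1.png')[195:310,300:410]
cv2.imwrite('pics/crop1.png',cv2.resize(im,None,fx=5,fy=5,interpolation=cv2.INTER_CUBIC))
full=cv2.imread('pics/top1.png')
hsv=cv2.cvtColor(full,cv2.COLOR_BGR2HSV)
m=cv2.inRange(hsv,(5,70,60),(20,255,255)); m[:, :125]=0; m[:,245:]=0; m[:180]=0; m[300:]=0
m=cv2.morphologyEx(m,cv2.MORPH_CLOSE,np.ones((7,7)))
c=max(cv2.findContours(m,0,2)[0],key=cv2.contourArea); r=cv2.minAreaRect(c); print('cork',r)
W=np.array([ray('top1.png',*p,0.012)[:2] for p in cv2.boxPoints(r)]); print(W,W.mean(0),np.linalg.norm(W[0]-W[1]))
print('knob',ray('top1.png',354,252,0.167),'tap',ray('top1.png',383,262,.167),'port',ray('top1.png',325,243,.147))
for n,p,z in [('jar',(186,158),.085),('spool',(298,168),.065),('handle',(263,302),.085),('malletA',(335,206),.04),('malletB',(373,212),.04),('fold1',(271,231),.006),('fold2',(273,272),.006)]: print(n,ray('top1.png',*p,z)[:2].round(3))
E
```

```text
cork ((185.40000915527344, 239.6999969482422), (91.4996109008789, 91.21676635742188), 8.130102157592773)
[[0.45871624 0.36344632]
 [0.69784808 0.34075077]
 [0.66830738 0.09871553]
 [0.43030772 0.12544876]] [0.56379486 0.23209034] 0.24020642297570197
knob [ 0.53533542 -0.18969161  0.167     ] tap [ 0.51359    -0.25722222  0.167     ] port [ 0.55575189 -0.12371323  0.147     ]
jar [0.766 0.225]
spool [ 0.75  -0.059]
handle [0.41  0.022]
malletA [ 0.657 -0.158]
malletB [ 0.644 -0.257]
fold1 [0.591 0.007]
fold2 [ 0.483 -0.001]
```

View pics/crop1.png

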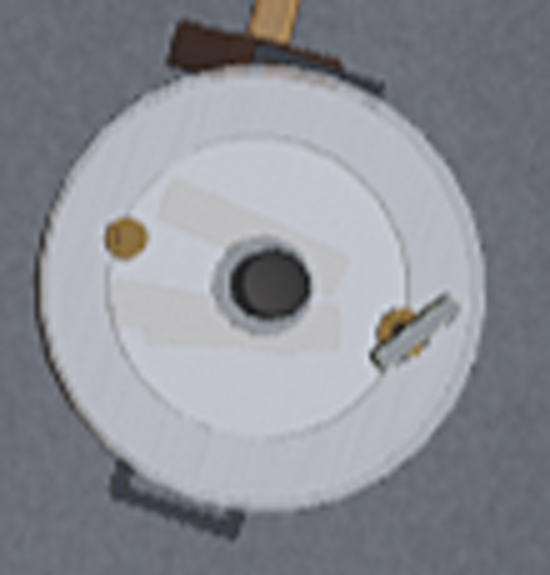

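Crop: knob top at about (355,251.5). The bar top's centre is at about (382.5,260.5), lying from lower left to upper right, roughly 125° in the world frame. Next I go above the tap.

>>> carry_out:
  steps:
    - [1,-0.02,0.044,-0.004,0,0,0]
    - [1,-0.02,0.044,-0.004,0,0,0]
    - [1,-0.02,0.044,-0.004,0,0,0]
    - [1,-0.02,0.044,-0.004,0,0,0]
    - [1,-0.02,0.044,-0.004,0,0,0]
    - [1,-0.02,0.044,-0.004,0,0,0]
    - [1,-0.02,0.044,-0.004,0,0,0]
    - [1,-0.02,0.044,-0.004,0,0,0]

```text
clock: 1.1
tcp_pos: [0.4523, 0.3027, 0.2821]
orientation: [-0.0, 0.797, 0.604, -0.0]
wrist_force: [0.6, 0.1, -0.1]
finger_gap: 0.0853
```

>>> carry_out:
  steps:
    - [1,-0.043,0.0175,0,0,0,0]
    - [1,-0.043,0.0175,0,0,0,0]
    - [1,-0.043,0.0175,0,0,0,0]
    - [1,-0.043,0.0175,0,0,0,0]
    - [1,-0.043,0.0175,0,0,0,0]
    - [1,-0.043,0.0175,0,0,0,0]
    - [1,-0.043,0.0175,0,0,0,0]
    - [1,-0.043,0.0175,0,0,0,0]
    - [1,-0.043,0.0175,0,0,0,0]
    - [1,-0.043,0.0175,0,0,0,0]
    - [1,-0.043,0.0175,0,0,0,0]
    - [1,-0.043,0.0175,0,0,0,0]
    - [0,0,0,0,0,0,0.135]
    - [0,0,0,0,0,0,0.135]
    - [0,0,0,0,0,0,0.135]
    - [0,0,0,0,0,0,0.135]
    - [0,0,0,0,0,0,0.135]
    - [0,0,0,0,0,0,0]
    - [0,0,0,0,0,0,0]

```text
clock: 3.48
tcp_pos: [0.5134, -0.2496, 0.282]
orientation: [-0.0, 0.952, 0.307, -0.0]
wrist_force: [0.0, -0.7, 0.4]
finger_gap: 0.043
```

```bash
python3 - <<'E'
from h import *
snap('wrist','w1.png'); s=env.get_state()
im=cv2.imread('pics/w1.png'); cv2.imwrite('pics/w1v.png',cv2.resize(im,None,fx=1.4,fy=1.4))
print(s['clock'],s['tcp_pos'],s['joint_pos'],s['finger_gap'],s['wrist_force'],s['ft_torque'])
print(Rn.from_quat(np.roll(s['orientation'],-1)).as_matrix().round(3))
E
```

```text
3.525 [ 0.51345636 -0.24959395  0.28209801] [-5.93121984e-01  2.99412181e-01  1.04332577e-01  1.37613769e+00
  1.22648302e-04  3.54867318e-01] 0.04275266857035551 [-0.02828163  0.19183448  0.48476808] [0.02608383 0.00681593 0.03465601]
[[ 0.812  0.583 -0.   ]
 [ 0.583 -0.812  0.   ]
 [-0.    -0.    -1.   ]]
```

View pics/w1v.png

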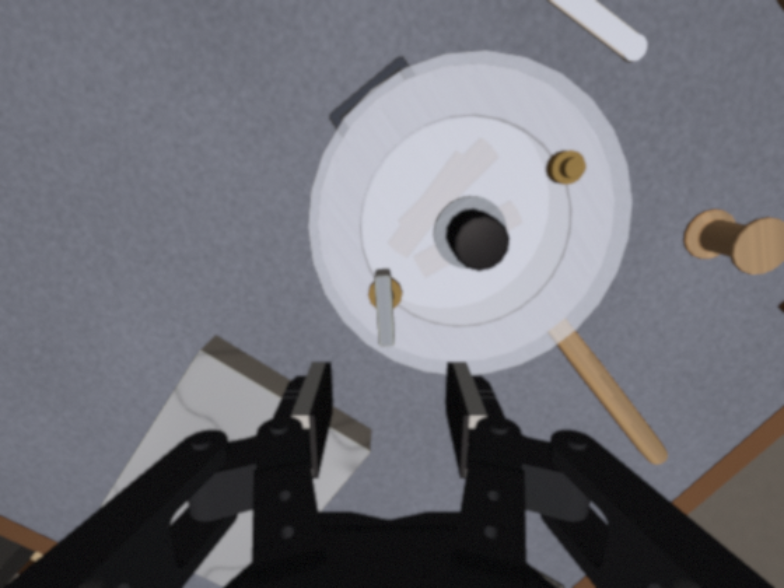

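Wrist view (1.4x): bar top from about (384,277) to (386,346), nearly in line with the tool's y axis. Knob top is at (481,243) and the port at (573,167).

```bash
python3 - <<'E'
from h import *
f='w1.png'; q=lambda u,v,z: ray(f,u/1.4,v/1.4,z)[:2]
a,b=q(384,277,.167),q(386,346,.167); k=q(481,243,.167); kb=q(475,230,.129); p=q(573,167,.147)
print('tap w',(a+b)/2,np.linalg.norm(b-a),'dir',np.degrees(np.arctan2(*(b-a)[::-1])),'knob',k,kb,'port',p)
g=lambda u,v,z: ray('top1.png',300+u/5,195+v/5,z)[:2]
a,b=g(374,357,.167),g(454,298,.167)
print('tap t',(a+b)/2,np.linalg.norm(b-a),'dir',np.degrees(np.arctan2(*(b-a)[::-1])),'knob',g(275,283,.167),'port',g(126,237,.147))
s=env.get_state();M=Rn.from_quat(np.roll(s['orientation'],-1)).as_matrix()
print('tool x ang',np.degrees(np.arctan2(M[1,0],M[0,0])))
E
```

```text
tap w [ 0.51598284 -0.25702385] 0.044293220989861826 dir -52.87453496223442 knob [ 0.53592537 -0.19062399] [ 0.53831367 -0.18724312] port [ 0.55677764 -0.12495694]
tap t [ 0.51706883 -0.25677261] 0.046586159925894086 dir -52.85545280965595 knob [ 0.53631485 -0.19201287] port [ 0.55718425 -0.12416961]
tool x ang 35.68421292167102
```

>>> carry_out:
  steps:
    - [-0.3,-0.0023,0.0075,0,0,0,-0.025]
    - [-0.3,0,0,0.025,0,0,0]
    - [-0.3,0,0,0.025,0,0,0]
    - [-0.3,0,0,0.025,0,0,0]
    - [-0.3,0,0,0.025,0,0,0]
    - [-0.3,0,0,0.012,0,0,0]
    - [-0.3,0,0,0.01,0,0,0]
    - [-0.3,0,0,0,0,0,0]

```text
clock: 4.53
tcp_pos: [0.5159, -0.2572, 0.16]
orientation: [-0.0, 0.948, 0.318, -0.0]
wrist_force: [0.0, 0.1, -0.3]
finger_gap: 0.03
```

>>> carry_out:
  steps:
    - [-1,0,0,0,0,0,0]
    - [-1,0,0,0,0,0,0]
    - [-1,0,0,0,0,0,0]
    - [-1,0,0,0,0,0,0]
    - [-1,0,0,0,0,0,0]
  grip_force: 25

```text
clock: 5.15
tcp_pos: [0.5164, -0.2576, 0.1611]
orientation: [0.001, 0.948, 0.317, 0.0]
wrist_force: [-2.2, -1.9, 5.7]
finger_gap: 0.01
```

```bash
cat > st.py <<'E'
from h import *
s=env.get_state();M=Rn.from_quat(np.roll(s['orientation'],-1)).as_matrix()
print('t',s['clock'],'tcp',s['tcp_pos'].round(4),'ang',np.degrees(np.arctan2(M[1,0],M[0,0])).round(1),'j6',s['joint_pos'][5].round(3),'gap',round(s['finger_gap'],4),'F',s['wrist_force'].round(2),'T',s['ft_torque'].round(3))
E
python3 st.py
```

```text
t 5.15 tcp [ 0.5164 -0.2576  0.1611] ang 37.0 j6 0.323 gap 0.01 F [-2.19 -1.88  5.73] T [-0.348  0.316  0.088]
```

>>> carry_out:
  steps:
    - [-1,0,0,-0.0015,0,0,0]
    - [-1,0,0,0,0,0,-0.1]
    - [-1,0,0,0,0,0,-0.1]
    - [-1,0,0,0,0,0,-0.1]
    - [-1,0,0,0,0,0,-0.1]
    - [-1,0,0,0,0,0,-0.1]

```text
clock: 5.9
tcp_pos: [0.516, -0.2568, 0.1612]
orientation: [-0.001, 0.839, 0.544, 0.0]
wrist_force: [0.1, -0.9, -0.5]
finger_gap: 0.0096
```

```bash
python3 st.py
```

```text
t 5.9 tcp [ 0.516  -0.2568  0.1612] ang 65.8 j6 -0.18 gap 0.0096 F [ 0.14 -0.86 -0.47] T [-0.199 -0.097 -0.074]
```

>>> carry_out:
  steps:
    - [-1,0,0,0,0,0,-0.1]
    - [-1,0,0,0,0,0,-0.1]
    - [-1,0,0,0,0,0,-0.1]
    - [-1,0,0,0,0,0,-0.1]
    - [-1,0,0,0,0,0,-0.1]
    - [-1,0,0,0,0,0,-0.1]
    - [-1,0,0,0,0,0,-0.1]
    - [-1,0,0,0,0,0,-0.1]
    - [-1,0,0,0,0,0,-0.1]

```text
clock: 7.02
tcp_pos: [0.516, -0.2562, 0.1612]
orientation: [-0.001, 0.519, 0.855, 0.001]
wrist_force: [0.6, 0.6, 0.5]
finger_gap: 0.0097
```

```bash
python3 st.py
```

```text
t 7.025 tcp [ 0.516  -0.2562  0.1612] ang 117.4 j6 -1.08 gap 0.0097 F [0.58 0.6  0.51] T [ 0.188 -0.007 -0.038]
```

>>> carry_out:
  steps:
    - [-1,0,0,0,0,0,-0.1]
    - [-1,0,0,0,0,0,-0.1]
    - [-1,0,0,0,0,0,-0.1]
    - [-1,0,0,0,0,0,-0.1]

```text
clock: 7.52
tcp_pos: [0.5158, -0.256, 0.1612]
orientation: [-0.001, 0.339, 0.941, 0.001]
wrist_force: [-0.1, 1.4, 0.7]
finger_gap: 0.0097
```

```bash
python3 st.py; python3 - <<'E'
from h import *
snap('top','top2.png'); im=cv2.imread('pics/top2.png')[195:310,300:410]
cv2.imwrite('pics/crop2.png',cv2.resize(im,None,fx=5,fy=5,interpolation=cv2.INTER_CUBIC))
E
```

```text
t 7.525 tcp [ 0.5158 -0.256   0.1612] ang 140.4 j6 -1.48 gap 0.0097 F [-0.11  1.45  0.68] T [ 0.232  0.058 -0.096]
```

>>> carry_out:
  steps:
    - [-1,0,0,0,0,0,-0.1]
    - [-1,0,0,0,0,0,-0.1]
    - [-1,0,0,0,0,0,0]

```text
clock: 7.95
tcp_pos: [0.5157, -0.256, 0.1612]
orientation: [-0.001, 0.246, 0.969, 0.001]
wrist_force: [-0.4, 2.8, 0.5]
finger_gap: 0.0097
```

```bash
python3 st.py
```

```text
t 7.95 tcp [ 0.5157 -0.256   0.1612] ang 151.5 j6 -1.675 gap 0.0097 F [-0.38  2.85  0.47] T [0.632 0.1   0.124]
```

>>> carry_out:
  steps:
    - [-1,0,0,0,0,0,-0.07]
    - [-1,0,0,0,0,0,0]

```text
clock: 8.2
tcp_pos: [0.5156, -0.256, 0.1612]
orientation: [-0.001, 0.212, 0.977, 0.001]
wrist_force: [-0.7, 4.1, -1.1]
finger_gap: 0.01
```

```bash
python3 st.py
```

```text
t 8.2 tcp [ 0.5156 -0.256   0.1612] ang 155.5 j6 -1.744 gap 0.01 F [-0.7   4.11 -1.1 ] T [0.834 0.113 0.002]
```

>>> carry_out:
  steps:
    - [-1,0,0,0,0,0,-0.035]
    - [-1,0,0,0,0,0,-0.035]

```text
clock: 8.45
tcp_pos: [0.5158, -0.2569, 0.1613]
orientation: [-0.0, 0.176, 0.984, 0.0]
wrist_force: [0.1, 3.7, -3.7]
finger_gap: 0.0095
```

```bash
python3 st.py
```

```text
t 8.45 tcp [ 0.5158 -0.2569  0.1613] ang 159.7 j6 -1.818 gap 0.0095 F [ 0.09  3.69 -3.74] T [ 0.587 -0.007 -0.054]
```

View pics/crop2.png

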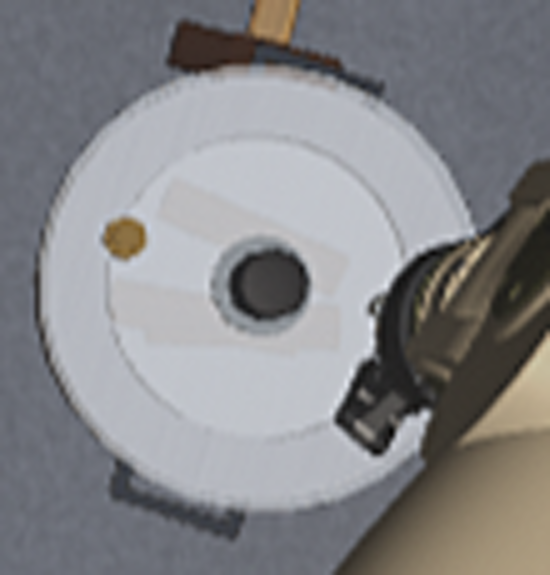

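Picture: the gripper is on the tap and the lid is in place. Fz has gone from +0.5 to -3.7 N and the gap and pose have shifted, which suggests the lid is coming loose. I turn a little more and watch the torque.

>>> carry_out:
  steps:
    - [-1,0,0,0,0,0,-0.035]
    - [-1,0,0,0,0,0,-0.035]

```text
clock: 8.7
tcp_pos: [0.5159, -0.2573, 0.1613]
orientation: [-0.0, 0.141, 0.99, -0.0]
wrist_force: [0.6, 1.4, -4.6]
finger_gap: 0.01
```

```bash
python3 st.py
```

```text
t 8.7 tcp [ 0.5159 -0.2573  0.1613] ang 163.7 j6 -1.889 gap 0.01 F [ 0.59  1.36 -4.58] T [ 0.285 -0.127 -0.04 ]
```

Gentle test: raise the tap end by 3 mm. Force levelling off around -4 N means the lid is loose; a clear rise means it is still held.

>>> carry_out:
  steps:
    - [-1,0,0,-0.0015,0,0,0]
    - [-1,0,0,-0.0015,0,0,0]
    - [-1,0,0,0,0,0,0]
    - [-1,0,0,0,0,0,0]

```text
clock: 9.2
tcp_pos: [0.516, -0.2573, 0.1648]
orientation: [0.0, 0.142, 0.99, -0.0]
wrist_force: [-0.4, 0.7, -5.7]
finger_gap: 0.0097
```

```bash
python3 st.py
```

```text
t 9.2 tcp [ 0.516  -0.2573  0.1648] ang 163.6 j6 -1.887 gap 0.0097 F [-0.41  0.7  -5.7 ] T [ 0.131 -0.068 -0.012]
```

The lid followed 3.5 mm up at only about 5.7 N, so the vacuum is gone and the stop was never reached. I lower it back, release the tap and move over the knob.

>>> carry_out:
  steps:
    - [-1,0,0,0.0015,0,0,0]
    - [-1,0,0,0.0015,0,0,0]
    - [-1,0,0,0.0005,0,0,0]
    - [-0.4,0,0,0,0,0,0]
    - [-0.4,0,0,0,0,0,0]
    - [-0.4,0,0,0,0,0,0]
    - [-0.4,0,0,-0.02,0,0,0]
    - [-0.4,0,0,-0.035,0,0,0]
    - [-0.4,0,0,-0.035,0,0,0]
    - [0.4,0,0.023,0,0,0,0]
    - [0.4,0,0.023,0,0,0,0]
    - [0.4,-0.0005,0.023,0,0,0,0]
    - [0.4,0,0,0,0,0,0]

```text
clock: 10.82
tcp_pos: [0.5363, -0.1898, 0.2517]
orientation: [0.0, 0.141, 0.99, 0.0]
wrist_force: [-0.6, -0.8, -0.1]
finger_gap: 0.0597
```

```bash
python3 st.py; python3 - <<'E'
from h import *
snap('wrist','w2.png'); im=cv2.imread('pics/w2.png'); cv2.imwrite('pics/w2v.png',cv2.resize(im,None,fx=1.4,fy=1.4))
print('knob expected px (x1.4)',1.4*proj('w2.png',[.5362,-.1912,.167]), 'tap',1.4*proj('w2.png',[.516,-.257,.167]))
E
```

```text
t 10.825 tcp [ 0.5363 -0.1898  0.2517] ang 163.8 j6 -1.769 gap 0.0597 F [-0.65 -0.81 -0.14] T [-0.019 -0.003  0.01 ]
knob expected px (x1.4) [387.97935715 316.98398685] tap [390.06351247 181.89193243]
```

View pics/w2v.png

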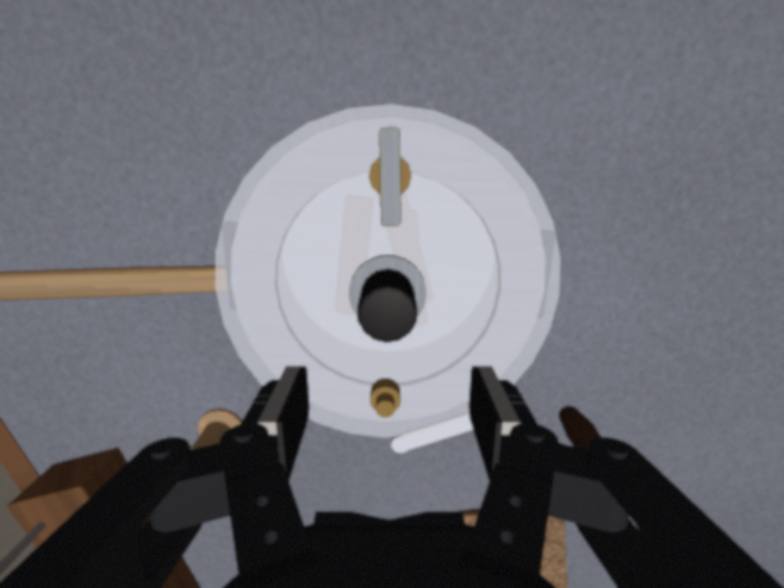

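Wrist view (1.4x): knob top at (387,310) against an expected (388,317), centred between the jaws. The bar is turned in line with the knob. Now I descend and grip the knob.

>>> carry_out:
  steps:
    - [0.4,0,-0.002,0.025,0,0,0]
    - [0.4,0,0,0.025,0,0,0]
    - [0.4,0,0,0.02,0,0,0]
    - [0.4,0,0,0.015,0,0,0]
    - [0.4,0,0,0.01,0,0,0]
    - [0.4,0,0,0,0,0,0]

```text
clock: 11.62
tcp_pos: [0.535, -0.1931, 0.1558]
orientation: [-0.0, 0.142, 0.99, 0.0]
wrist_force: [-0.3, -0.4, 0.5]
finger_gap: 0.0597
```

>>> carry_out:
  steps:
    - [-1,0,0,0,0,0,0]
    - [-1,0,0,0,0,0,0]
    - [-1,0,0,0,0,0,0]
    - [-1,0,0,0,0,0,0]
    - [-1,0,0,0,0,0,0]
  grip_force: 60

```text
clock: 12.25
tcp_pos: [0.5362, -0.1933, 0.1574]
orientation: [0.001, 0.142, 0.99, -0.0]
wrist_force: [0.4, 0.5, 5.5]
finger_gap: 0.0313
```

```bash
python3 st.py
```

```text
t 12.25 tcp [ 0.5362 -0.1933  0.1574] ang 163.6 j6 -1.772 gap 0.0313 F [0.38 0.53 5.51] T [ 0.014 -0.033  0.003]
```

>>> carry_out:
  steps:
    - [-1,0,0,-0.001,0,0,0]
    - [-1,0,0,-0.001,0,0,0]
    - [-1,0,0,-0.001,0,0,0]
    - [-1,0,0,-0.001,0,0,0]
    - [-1,0,0,0,0,0,0]

```text
clock: 12.88
tcp_pos: [0.5345, -0.1924, 0.1592]
orientation: [-0.001, 0.142, 0.99, 0.001]
wrist_force: [1.5, -0.7, -8.8]
finger_gap: 0.0316
```

```bash
python3 st.py
```

```text
t 12.875 tcp [ 0.5345 -0.1924  0.1592] ang 163.6 j6 -1.772 gap 0.0316 F [ 1.46 -0.72 -8.78] T [ 0.053 -0.386  0.011]
```

>>> carry_out:
  steps:
    - [-1,0,0,-0.0015,0,0,0]
    - [-1,0,0,-0.0015,0,0,0]
    - [-1,0,0,-0.001,0,0,0]
    - [-1,0,0,0,0,0,0]
    - [-1,0,0,0,0,0,0]

```text
clock: 13.5
tcp_pos: [0.5353, -0.193, 0.1643]
orientation: [-0.0, 0.142, 0.99, 0.0]
wrist_force: [-0.6, -1.6, -8.6]
finger_gap: 0.0312
```

```bash
python3 st.py
```

```text
t 13.5 tcp [ 0.5353 -0.193   0.1643] ang 163.6 j6 -1.772 gap 0.0312 F [-0.63 -1.65 -8.58] T [ 0.006 -0.01  -0.028]
```

The lid is free: it is 7 mm up and the force stays near its own weight. I lift on and carry it over to the board.

>>> carry_out:
  steps:
    - [-1,0,0,-0.008,0,0,0]
    - [-1,0,0,-0.016,0,0,0]
    - [-1,0,0,-0.02,0,0,0]
    - [-1,0,0,-0.018,0,0,0]
    - [-1,0,0,-0.01,0,0,0]
    - [-1,0,0,0,0,0,0]

```text
clock: 14.25
tcp_pos: [0.536, -0.1933, 0.2377]
orientation: [0.001, 0.142, 0.99, -0.0]
wrist_force: [0.1, 0.5, -9.3]
finger_gap: 0.0316
```

>>> carry_out:
  steps:
    - [-1,0.003,0.015,0,0,0,0]
    - [-1,0.005,0.025,0,0,0,0]
    - [-1,0.007,0.03,0,0,0,0]
    - [-1,0.007,0.03,0,0,0,0]
    - [-1,0.007,0.03,0,0,0,0]
    - [-1,0.007,0.03,0,0,0,0]
    - [-1,0.007,0.03,0,0,0,0]
    - [-1,0.007,0.03,0,0,0,0]
    - [-1,0.007,0.03,0,0,0,0]
    - [-1,0.007,0.03,0,0,0,0]
    - [-1,0.007,0.03,0,0,0,0]
    - [-1,0.007,0.03,0,0,0,0]
    - [-1,0.007,0.03,0,0,0,0]
    - [-1,0.005,0.026,0,0,0,0]
    - [-1,0.004,0.015,0,0,0,0]
    - [-1,0.002,0.005,0,0,0,0]
    - [-1,0,0,0,0,0,0]

```text
clock: 16.38
tcp_pos: [0.5601, 0.233, 0.236]
orientation: [-0.0, 0.142, 0.99, -0.0]
wrist_force: [0.5, -0.1, -9.3]
finger_gap: 0.0314
```

```bash
python3 st.py;  python3 - <<'E'
from h import *
snap('scene','scene2.png')
E
```

```text
t 16.375 tcp [0.5601 0.233  0.236 ] ang 163.6 j6 -1.023 gap 0.0314 F [ 0.54 -0.06 -9.34] T [-0.013 -0.053 -0.012]
```

View pics/scene2.png

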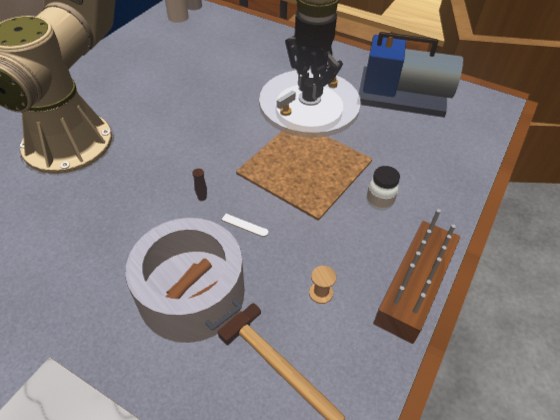

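The lid hangs level above the cork board and nothing else has moved. I lower it to just above contact.

>>> carry_out:
  steps:
    - [-1,-0.004,0.001,0.01,0,0,0]
    - [-1,0,0,0.02,0,0,0]
    - [-1,0,0,0.025,0,0,0]
    - [-1,0,0,0.025,0,0,0]
    - [-1,0,0,0.025,0,0,0]
    - [-1,0,0,0.02,0,0,0]
    - [-1,0,0,0.015,0,0,0]
    - [-1,0,0,0.008,0,0,0]
    - [-1,0,0,0.004,0,0,0]
    - [-1,0,0,0,0,0,0]

```text
clock: 17.68
tcp_pos: [0.5649, 0.2331, 0.0846]
orientation: [0.0, 0.142, 0.99, 0.0]
wrist_force: [0.2, -0.2, -8.7]
finger_gap: 0.0312
```

>>> carry_out:
  steps:
    - [-1,0,0,0.001,0,0,0]
    - [-1,0,0,0.001,0,0,0]
    - [-1,0,0,0.001,0,0,0]
    - [-1,0,0,0,0,0,0]

```text
clock: 18.18
tcp_pos: [0.5645, 0.2331, 0.0813]
orientation: [-0.0, 0.142, 0.99, 0.0]
wrist_force: [0.2, -0.3, -7.7]
finger_gap: 0.0313
```

```bash
python3 st.py
```

```text
t 18.175 tcp [0.5645 0.2331 0.0813] ang 163.6 j6 -1.025 gap 0.0313 F [ 0.22 -0.28 -7.73] T [ 0.006 -0.009 -0.013]
```

>>> carry_out:
  steps:
    - [-1,0,0,0.001,0,0,0]
    - [-1,0,0,0.001,0,0,0]
    - [-1,0,0,0.001,0,0,0]
    - [-1,0,0,0,0,0,0]

```text
clock: 18.68
tcp_pos: [0.5645, 0.233, 0.0781]
orientation: [-0.0, 0.142, 0.99, -0.0]
wrist_force: [-0.8, 0.6, -9.5]
finger_gap: 0.0317
```

>>> carry_out:
  steps:
    - [-1,0,0,0.001,0,0,0]
    - [-1,0,0,0.001,0,0,0]
    - [-1,0,0,0,0,0,0]

```text
clock: 19.05
tcp_pos: [0.5646, 0.2332, 0.0775]
orientation: [0.0, 0.142, 0.99, 0.0]
wrist_force: [-4.7, -0.1, 3.1]
finger_gap: 0.0313
```

Contact: Fz went from -9.5 to +3.1 N at z 0.0775, as expected. I release and retreat.

>>> carry_out:
  steps:
    - [-0.1,0,0,0,0,0,0]
    - [0.2,0,0,0,0,0,0]
    - [0.4,0,0,0,0,0,0]
    - [0.4,0,0,0,0,0,0]
    - [0.4,0,0,0,0,0,0]
    - [0.4,0,0,-0.015,0,0,0]
    - [0.4,0,0,-0.03,0,0,0]
    - [0.4,0,0,-0.04,0,0,0]
    - [0.4,0,0,-0.04,0,0,0]
    - [0.4,0,0,-0.04,0,0,0]
    - [0.4,0,0,0,0,0,0]

```text
clock: 20.42
tcp_pos: [0.5666, 0.2337, 0.2466]
orientation: [0.004, 0.142, 0.99, 0.002]
wrist_force: [0.6, 0.1, -0.4]
finger_gap: 0.0599
```

>>> carry_out:
  steps:
    - [0.4,0,-0.04,0,0,0,0]
    - [0.4,0,-0.04,0,0,0,0]
    - [0.4,0,-0.04,0,0,0,0]
    - [0.4,0,-0.04,0,0,0,0]
    - [0.4,0,-0.04,0,0,0,0]
    - [0.4,0,-0.04,0,0,0,0]
    - [0.4,0,0,0,0,0,0]
    - [0.4,0,0,0,0,0,0]

```text
clock: 21.42
tcp_pos: [0.4969, 0.003, 0.2412]
orientation: [-0.0, 0.143, 0.99, 0.0]
wrist_force: [0.6, -0.7, -0.4]
finger_gap: 0.06
```

```bash
python3 st.py; python3 - <<'E'
from h import *
snap('top','top3.png')
print('knob expected at board centre',proj('top3.png',[.5638,.2321,.087]))
E
```

```text
t 21.425 tcp [0.4969 0.003  0.2412] ang 163.6 j6 -1.441 gap 0.06 F [ 0.61 -0.65 -0.42] T [ 0.    -0.064 -0.039]
knob expected at board centre [180.00585708 237.76497772]
```

View pics/top3.png

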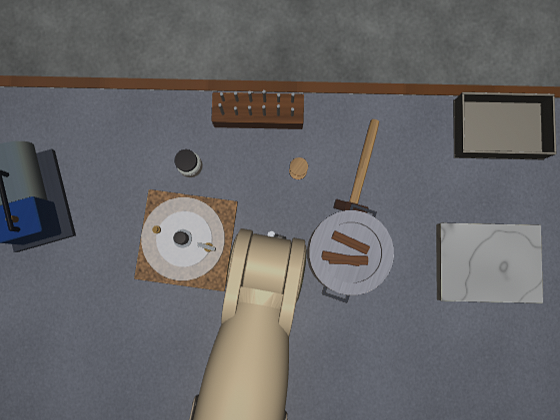

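The lid lies on the board with the tap up. The knob is at about (181,238) against (180,238) for the exact centre, and the bystanders in view are where they were. The arm is free, so I hand in.

```bash
python3 -c "
from h import *
env.hand_in(); print(env.get_state()['clock'])"
```

```text
the job is handed in; nothing more can be done
the job is handed in; nothing more can be done
```

The pot is open and the lid is on the cork board, and the job is handed in; no verdict was reported.

- **Tap:** I turned it about 2.2 rad anticlockwise in one grasp. The torque readings were noisy, at most about 0.12 N m, and never jumped towards the 0.3 N m of the end stop. I took the lid as loose when a 3.5 mm test lift at the tap needed only about 6 N.
- **Lid:** I lifted it by the knob with about 9 N, carried it level and lowered it until it touched the board, then released it.
- **Last checks:** In the final top view the lid lies tap up, with the knob about 1 px (roughly 2 mm) from the measured board centre. The gripper was clear, with wrist force near zero. The job took about 21.5 s.
- **Not fully confirmed:** The jar, spool and mallet are where they were. In that last view the arm hid the handle and most of the bone folder. Both were in place in the scene view taken with the lid already over the board, and the arm passed well above them after that.
- **Disagreement:** The wrist camera put the knob about 3 mm from the position measured earlier. I corrected for 2 mm of it, and the grip was good.

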